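# Snap the terminal cover off the bench torque tester

### The arm

A 7-joint arm with a two-finger parallel gripper is mounted at the origin on the work surface. World frame = base frame: x ahead of the robot, y to its left, z up, the work surface at z = 0. Lengths are in m, angles in rad, forces in N, time in s.
With the tool pointing down it reaches from about 0.4 to 0.75 m from the base axis. Payload 19.5 kg.
Tool frame: the origin (TCP) lies between the finger pads; the fingertips stand 14 mm ahead of it and the grasp point (between the pads) lies 5 mm behind it; z points along the fingers, y is the direction in which the jaws open and shut (so a half turn about z gives the same grasp; the last joint's range is limited). The gripper opens to 85 mm and grips with 20 to 120 N. Pads are 22 mm wide; open, the fingers measure 114 mm over their backs; the gripper's body (76 mm by 85 mm) begins 54 mm behind the grasp point. The pads swing forward as they close: fully open they stand 13 mm farther back than shut.
Start: joints at [-1.163, 0.707, -0.028, 1.485, 0.022, 0.951, -0.075], TCP at [0.25, 0.518, 0.213] pointing down, gripper open.
Joint ranges: [-2.71, 2.71], [-0.32, 2.16], [-1.57, 1.52], [0, 2.45], [-1.46, 4.6], [0, 2.02], [-2.83, 2.83]. Speed limits (rad/s): [1.89, 1.89, 2.57, 2.57, 3.01, 3.01, 3.01].

### API

Orientations are given as [roll, pitch, yaw] about the fixed x, y, z axes, in that order (R = Rz(yaw) Ry(pitch) Rx(roll)).
In Python, from rig import telemetry, eyes, hand_in gives the robot as it stands. The module is installed in compiled form; this text tells all that it offers.
- The arm moves only by the tool carry_out, never from a script. Its argument "motion" is a list of rows, each a list of 5 numbers: the shift along the tool's x, y, z in units of 30 mm (1.0 is 30 mm), then the turn about the tool's z in units of 5 degrees (1.0 is 5 degrees), then the closure, from 0 (fully open) to 1 (shut). In form: [[tx, ty, tz, yaw, jaw], ...]. A call has 1 to 5 rows; each row shifts and turns the commanded pose from where the row before left it, along the tool's axes as they then stand; what a row does not reach is not made up. A row lasts 1/8 s, in which the tool goes at most 62.5 mm and 10.7 degrees, less where a joint would pass 70% of its speed; a pose out of reach is approached as far as the arm can. A call is refused whole if a number of a shift passes 1 or a number of a turn 1, either way. A call with a gripper value outside its range is refused whole. The fingers move at their own pace and stop on an object; "squeeze" is the grip in N (left out, the last holds). Time passes only in rows, so rows that do not move let the fingers close. It gives the time, the measured TCP pose, the force and the opening at its end, in the units of the state.
- telemetry.observe(): the state, without advancing time (a new reading comes with each control period).
- eyes.read_camera(name): name is "scene" or "top"; returns the picture (420x560x3 uint8, blue, green, red); there is no depth.
- eyes.calibration(name): a dict with "fx", "fy", "cx", "cy" (pixels), "extrinsics" (4x4, takes a point from world to camera coordinates). Camera axes: x right, y up, looking along -z (the intrinsics and any distortion apply to the point x, -y, -z); pixel columns grow to the right and rows downward; lengths in m; the calibration is good to about 2 mm. A picture is of the moment at which its call begins. calibration takes no time and is no camera call.
- hand_in(): hands the job in, once; it reports no verdict.
The state is a dict: "time": time; "qpos": joint angles; "joint_vel": joint speeds; "tau": joint torques, N m; "tool_pos": TCP position; "tcp_rot": TCP orientation; "wrist_force": force on the tool from outside, world axes, zero at the start; "wrist_torque": the same for the moment, N m; "gripper_width": opening from 0.0 (shut) to 1.0 (fully open).
Only numpy, scipy, OpenCV 4.12 (cv2) and the standard library are available. Lean on these libraries where they do the work, as an engineer would, in place of code of your own. Each camera call takes 0.05 s, during which the arm holds its last target.

### The job

Uncover the terminals of the torque tester that is bolted to the cabinet top: press the ribbed snap tab beside the cover's thumb ridge in with a fingertip, then, with the tab in, push the cover by that ridge straight away from the tab and on until the whole cover is off the tester's base plate and lies flat on the cabinet top. Only press and push, do not lift the cover or turn it over, and leave the bolts and the nut driver where they are.

Things in the scene. Friction and masses are not known exactly. Their poses are not given: they have to be found in the camera images.
- tester: Bench torque tester, fixed. Origin on the cabinet top under the centre of the cover's seat; x = the way the cover comes off, z up (lengths in mm). Dark steel base plate 5 thick, 150 wide (y), x -205 to +50. At its tail (x -202 to -104) a grey housing 112 wide, 52 high, with an orange angle disc and a square-drive boss on top, 60 high in all.
- shoulder_top (a point): Centre of the top of the tester's grey shoulder, 28 mm above the cabinet top. The shoulder runs from the housing to the seat (tester x -106 to -31), 90 wide, rigid; the black snap tab stands out of it. Axes as the tester's.
- seat (a point): Centre of the cover's seat on the base plate, 5 mm above the cabinet top, axes as the tester's. Under the cover are two white terminal strips, 20.5 high above the cabinet top with ribs. Steel guides (x -25 to +15, y 43 to 52 on either side, top 16.5 above the cabinet top) hold down the cover's foot flanges with 2 mm play upwards, 1.5 sideways.
- plate_edge (a point): Middle of the upper front edge of the base plate, at tester x +50, 5 mm above the cabinet top; axes as the tester's. Beyond it (+x) is bare cabinet top, where the cover is to lie.
- cover: Loose grey plastic terminal cover, about 70 g, 92 long (x), 92 wide over its foot flanges (roof 84), roof 35 high with dark slots, open at the rear (-x). Origin at the centre of its underside; seated, it is at point seat with the tester's axes. With the tab out it moves only about 1.5 mm; with the tab in it slides along +x, tips its nose over the plate edge after 50 mm and is wholly off after 96.
- cover_ridge (a point): Middle of the top edge of the rear face of the cover's thumb ridge, the place to push. The ridge runs across the rear edge of the roof, 84 wide, 4 thick, 24.5 to 38 mm above the cover's underside (29.5 to 43 above the cabinet top when seated). This point is on the centre line, at the cover's x -46, 38 above its underside; axes are the cover's.
- tab (a joint): Travel of the snap tab in m: 0 out (a spring returns it), growing downwards to 0.005 fully in; 3 N to start, 8 N at the bottom. Its catch lets go of the cover from about 0.003 on and must stay in while the cover starts; once the cover has moved 3 mm the tab need no longer be held, after 12 mm it springs back out.
- tab_top (a point): Centre of the top of the snap tab, a black ribbed pad 28 long (tester x), 30 wide; on the centre line at tester x -64, 34.5 mm above the cabinet top when out, 29.5 when fully in (1.5 above the shoulder). The seated cover's ridge is 18 ahead (+x), 4 from the pad's edge. A fingertip holding the pad in is low enough to push the ridge by moving on along tester +x.
- bolt1: Bystander: gold-tinted flywheel bolt standing on its head on the cabinet top, loose, 49 mm high, head flange 25 mm across, shank 12 mm; origin under the head's centre, z up. Its centre stands 110 to 140 mm from the tester's centre line on the tester's -y side. Leave it.
- bolt2: Bystander: gold-tinted flywheel bolt standing on its head on the cabinet top, loose, 49 mm high, head flange 25 mm across, shank 12 mm; origin under the head's centre, z up. Its centre stands 110 to 140 mm from the tester's centre line on the tester's -y side. Leave it.
- bolt3: Bystander: gold-tinted flywheel bolt standing on its head on the cabinet top, loose, 49 mm high, head flange 25 mm across, shank 12 mm; origin under the head's centre, z up. Its centre stands 110 to 140 mm from the tester's centre line on the tester's -y side. Leave it.
- driver: Bystander: nut driver lying on the cabinet top, loose, 202 mm long; black plastic handle 30 thick (own x -104 to 0), steel shaft and socket to x +98; origin on the cabinet top under the handle's front end. All of it lies 125 mm or more from the tester's centre line on its +y side. Leave it.
Mind the look-alikes: they are no part of the job. Of the things like the cover, leave any that is purple, turquoise or yellow; of the rest the larger one is meant.

How it is judged:
On the way, in this order (a step that is already met when the one before it is completed fails the run):
1. the snap tab is pressed in (3 mm or more) while the cover is still on its seat (value of joint tab above 0.003 m and x of cover in the frame of tester below 0.005 m), for 0.04 s.
2. the cover is pushed off the base plate and lies flat on the cabinet top (x of cover in the frame of tester above 0.09 m and height (world z) of cover below 0.003 m and angle between cover's own z axis and vertical below 0.06 rad), for 0.1 s.
At the end, for the whole second after the job is handed in: The cover lies at rest, right way up and flat (within 0.06 rad) on the cabinet top (underside within 3 mm of it), at least 90 mm from its seat along the tester's x, which is off the base plate to within 6 mm; the tab has sprung back out (all of step 2 and linear speed of cover below 0.01 m/s and value of joint tab below 0.001 m); the robot touches nothing.
It fails at once if the cover is lifted or carried: its underside rises more than 20 mm above its seat (height (world z) of cover above 0.025 m).
It fails at once if the cover is flipped or stood up: it tilts more than 0.4 rad (23 degrees) (angle between cover's own z axis and vertical above 0.4 rad).
It fails at once if a flywheel bolt is moved by more than 15 mm or knocked over (distance of any of bolt1, bolt2, bolt3 from where it was at the start of the episode above 0.015 m or angle between any of bolt1, bolt2, bolt3's own z axis and vertical above 0.3 rad).
It fails at once if the nut driver is moved by more than 15 mm (distance of driver from where it was at the start of the episode above 0.015 m).
It also fails if it takes over 38 s, if anything falls off the work surface, if the arm or the gripper's body presses on something with over 40 N, if the wrist force passes 120 N, or if a joint passes its speed limit or range.

## Working session

There is one attempt and no reset: what is moved stays moved. The work goes in short steps, Python scripts to look and compute and a tool call to move; the robot and the scene stay as the last step left them, time stands still between calls to the robot, and variables do not carry over. Pictures are saved under pics/ and viewed, and the job is handed in when it is done.

Besides the shell and the picture viewer there is one more tool, called after "Emit:" as name([rows], argument=value, ...), one row to a line, values as JSON. carry_out: Moves the arm, as the interface text tells. Its arguments: {"type":"object","properties":{"motion":{"type":"array","items":{"type":"array","items":{"type":"number"}}},"squeeze":{"type":"number"}},"required":["motion"]}

```bash
mkdir -p pics; python3 - <<'E'
from rig import telemetry, eyes
import cv2,json
print(telemetry.observe())
for n in ("scene","top"):
    cv2.imwrite(f"pics/{n}0.png",eyes.read_camera(n)); c=eyes.calibration(n); print(n,c)
E
```

```text
{'time': 0.0, 'qpos': array([-1.16267747,  0.70707281, -0.02763789,  1.48498624,  0.02200803,
        0.95087251, -0.07552118]), 'joint_vel': array([-8.40099690e-05, -6.30204883e-04, -2.52814139e-05, -1.24518007e-03,
       -4.27654230e-04, -1.57749891e-04, -8.59910068e-05]), 'tau': array([-6.36050354e-04, -8.83211589e+01,  1.23426005e+00, -2.36168915e+01,
        1.68301980e-02,  6.44452055e-03, -7.72536305e-05]), 'tool_pos': array([0.24988782, 0.517564  , 0.21214761]), 'tcp_rot': array([-3.14055661e+00,  2.47763728e-05,  2.69177306e+00]), 'wrist_force': array([-0.43868209, -0.14145083, -0.08260189]), 'wrist_torque': array([ 0.03650959, -0.00506816, -0.00384834]), 'gripper_width': 0.9995761600229494}
scene {'fx': 417.36448808183866, 'fy': 417.36448808183866, 'cx': 282.9628971234139, 'cy': 215.4627863335954, 'extrinsics': array([[-0.87584745,  0.48256506,  0.00471222,  0.52691869],
       [-0.25733531, -0.47527513,  0.84136323,  0.06781191],
       [ 0.4082521 ,  0.73569322,  0.54044954, -0.98361583],
       [ 0.        ,  0.        ,  0.        ,  1.        ]])}
top {'fx': 511.7208572627733, 'fy': 511.7208572627733, 'cx': 280.86395450783465, 'cy': 209.4178430874732, 'extrinsics': array([[ 0.00410694, -0.99998943,  0.00206722, -0.06396218],
       [ 0.98860459,  0.00437125,  0.15047211, -0.59245403],
       [-0.15047956,  0.00142568,  0.98861209, -1.10505617],
       [ 0.        ,  0.        ,  0.        ,  1.        ]])}
```

View pics/scene0.png

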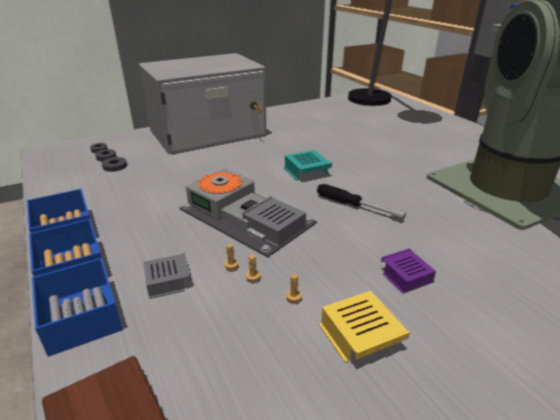

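View pics/top0.png

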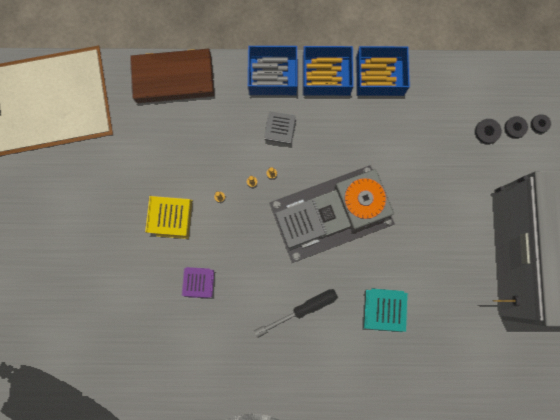

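Candidates for the cover in the top view are the grey one on the tester (298,222), a small loose grey one (281,127), yellow (169,216), purple (198,282) and turquoise (386,310). Ruling out the three colours leaves two greys, and the larger one is the one on the tester at (298,222). I'll check it in a crop.

```bash
python3 - <<'E'
import cv2
i=cv2.imread("pics/top0.png")[155:270,260:405]
cv2.imwrite("pics/c1.png",cv2.resize(i,None,fx=5.5,fy=5.2,interpolation=cv2.INTER_CUBIC))
i=cv2.imread("pics/scene0.png")[160:260,170:330]
cv2.imwrite("pics/c2.png",cv2.resize(i,None,fx=5,fy=5,interpolation=cv2.INTER_CUBIC))
E
```

```text
(no output)
```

View pics/c1.png

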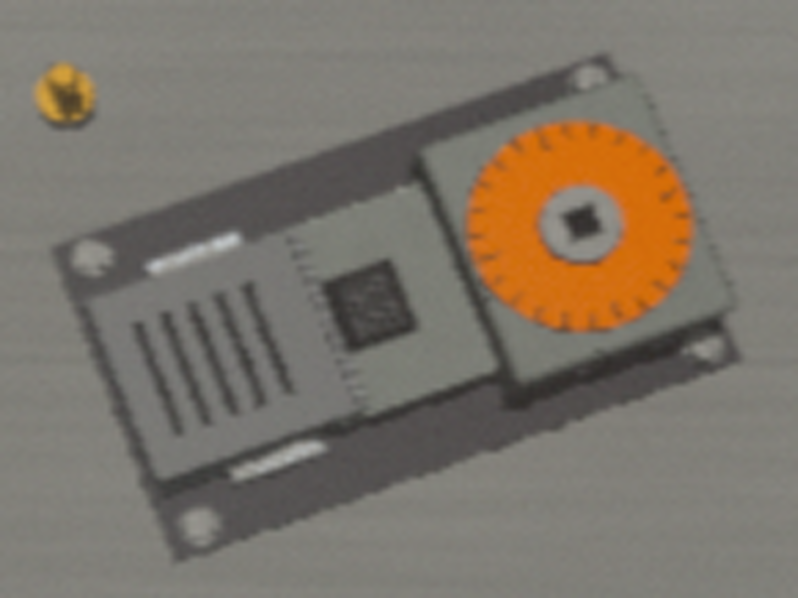

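View pics/c2.png

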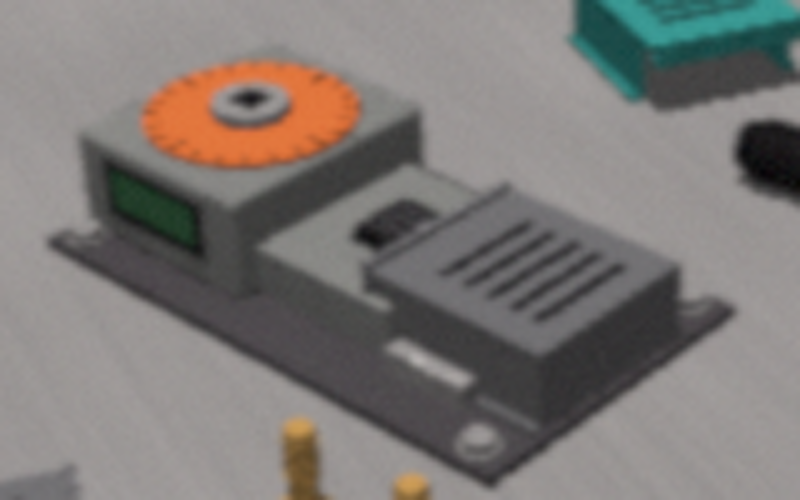

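```bash
cat > h.py <<'E'
import numpy as np
from rig import eyes
def proj(n,P):
    c=eyes.calibration(n); P=np.atleast_2d(P)
    q=(c["extrinsics"]@np.c_[P,np.ones(len(P))].T).T
    return np.c_[c["cx"]+c["fx"]*q[:,0]/-q[:,2], c["cy"]-c["fy"]*q[:,1]/-q[:,2]]
def T(p,L):  # p=x,y,yaw ; L in mm
    L=np.atleast_2d(L)/1000.; c,s=np.cos(p[2]),np.sin(p[2])
    return np.c_[p[0]+c*L[:,0]-s*L[:,1],p[1]+s*L[:,0]+c*L[:,1],L[:,2]]
E
python3 - <<'E'
from h import *
from scipy.optimize import least_squares
top=[((50,-75,5),52,247),((50,75,5),177,562),((-205,-75,5),608,52),((-205,75,5),742,357),((-64,0,34.5),370,304),((46,-42,40),88,298),((46,42,40),165,480),((-46,-42,43),290,238)]
sc=[((50,-75,5),492,485),((50,75,5),735,310),((-205,-75,5),48,241),((-64,0,34.5),395,222),((46,-42,40),541,355),((46,42,40),680,268),((-46,-42,43),366,265),((-46,42,43),508,185)]
Lt=np.array([a[0] for a in top]);Ut=np.array([[260+a[1]/5.5-.4,155+a[2]/5.2-.4] for a in top])
Ls=np.array([a[0] for a in sc]);Us=np.array([[170+a[1]/5-.4,160+a[2]/5-.4] for a in sc])
def fit(use):
    f=lambda p:np.r_[(proj("top",T(p,Lt))-Ut).ravel()*use[0],(proj("scene",T(p,Ls))-Us).ravel()*use[1]]
    return least_squares(f,[0.6,0,1.9],loss="soft_l1")
for u in((1,0),(0,1),(1,1)):
    r=fit(u);print(u,r.x,np.degrees(r.x[2]))
p=r.x;np.save("pose.npy",p)
print((proj("top",T(p,Lt))-Ut).round(1).tolist());print((proj("scene",T(p,Ls))-Us).round(1).tolist())
print("tab,ridge,end",T(p,[(-64,0,34.5),(-46,0,43),(96,0,0),(0,-125,0),(-150,0,60)]).round(4))
E
```

```text
(1, 0) [ 0.56362555 -0.10694179  1.9371797 ] 110.99222086588792
(0, 1) [ 0.56533461 -0.10159097  1.93389726] 110.8041508272525
(1, 1) [ 0.56381659 -0.10544133  1.93625147] 110.93903718782873
[[-0.8, -0.0], [-0.6, -0.2], [-0.6, -0.2], [-0.6, 0.2], [-0.2, -0.1], [-0.9, 0.5], [-1.7, 0.3], [0.4, -2.4]]
[[-0.6, -1.6], [0.2, -1.3], [-0.6, -1.0], [1.6, -0.6], [-0.1, -0.3], [0.3, -1.6], [-1.2, -1.3], [-0.7, -1.7]]
tab,ridge,end [[ 0.5867 -0.1652  0.0345]
 [ 0.5803 -0.1484  0.043 ]
 [ 0.5295 -0.0158  0.    ]
 [ 0.6806 -0.0608  0.    ]
 [ 0.6174 -0.2455  0.06  ]]
```

The crop shows the slotted cover with its thumb ridge on the tester and the ribbed black tab beside it at top-view pixel (327,213), so this is the right one. The pose fits to about 3 mm, with yaw 111°. I'll start the approach, shutting the fingers and turning the tool x axis to the tester's x axis.

Emit:
carry_out([
  [-0.95, -0.5, 0, 1, 1],
  [-0.95, -0.5, 0, 1, 1],
  [-0.95, -0.4, 0, 1, 1],
  [-0.95, -0.3, 0, 1, 1],
  [-0.95, -0.2, 0, 1, 1],
], squeeze=40)

```text
time: 0.72
tool_pos: [0.3338, 0.387, 0.2124]
tcp_rot: [-3.141, 0.0, 2.252]
wrist_force: [1.1, -0.0, 0.0]
gripper_width: 0.004
```

Emit:
carry_out([
  [-1, -0.15, 0, 1, 1],
  [-1, -0.1, 0, 1, 1],
  [-1, 0, 0, 1, 1],
  [-1, 0, 0, 0.66, 1],
  [-1, 0, 0, 0, 1],
])

```text
time: 1.35
tool_pos: [0.4011, 0.2529, 0.2124]
tcp_rot: [-3.141, 0.0, 1.935]
wrist_force: [0.4, 0.0, -0.3]
gripper_width: -0.001
```

```bash
cat > rel.py <<'E'
from h import *
from rig import telemetry
from scipy.spatial.transform import Rotation as R
import sys
def rel(L):
    p=np.load("pose.npy"); s=telemetry.observe()
    Rt=R.from_euler("xyz",s["tcp_rot"]); w=T(p,L)[0]
    d=Rt.inv().apply(w-s["tool_pos"])
    tp=s["tool_pos"][:2]-p[:2]; c,sn=np.cos(p[2]),np.sin(p[2])
    print("t",s["time"],"pos",s["tool_pos"].round(4),"in tester mm",(np.r_[c*tp[0]+sn*tp[1],-sn*tp[0]+c*tp[1],s["tool_pos"][2]]*1000).round(1))
    print("shift units",(d/0.03).round(2),"rot",np.degrees(s["tcp_rot"]).round(2),"yaw target",np.degrees(p[2]).round(2),"F",s["wrist_force"].round(1),"w",round(float(s["gripper_width"]),3),"q",s["qpos"].round(2))
if __name__=="__main__": rel([float(a) for a in sys.argv[1:4]])
E
python3 rel.py -66 0 74
```

```text
t 1.35 pos [0.4011 0.2529 0.2124] in tester mm [392.9  23.9 212.4]
shift units [-15.29   0.81   4.62] rot [-1.7998e+02  2.0000e-02  1.1088e+02] yaw target 110.94 F [ 0.4  0.  -0.3] w -0.001 q [-0.72  0.57  0.15  1.84 -0.12  0.74 -0.14]
```

Emit:
carry_out([
  [-1, 0.1, 0.1, 0, 1],
  [-1, 0.1, 0.1, 0, 1],
  [-1, 0.1, 0.1, 0, 1],
  [-1, 0.1, 0.1, 0, 1],
  [-1, 0.1, 0.1, 0, 1],
])

```text
time: 1.98
tool_pos: [0.4688, 0.1182, 0.1974]
tcp_rot: [-3.141, 0.0, 1.936]
wrist_force: [0.4, 1.0, 0.0]
gripper_width: 0.001
```

Emit:
carry_out([
  [-1, 0.1, 0.1, 0, 1],
  [-1, 0.1, 0.1, 0, 1],
  [-1, 0.1, 0.1, 0, 1],
  [-1, 0, 0.2, 0, 1],
  [-1, 0, 0.2, 0, 1],
])

```text
time: 2.6
tool_pos: [0.5307, -0.0187, 0.1762]
tcp_rot: [-3.141, -0.0, 1.936]
wrist_force: [0.0, 1.4, 0.5]
gripper_width: 0.002
```

Emit:
carry_out([
  [-1, 0, 0.2, 0, 1],
  [-1, 0, 0.2, 0, 1],
  [-1, 0, 0.2, 0, 1],
  [-1, 0, 0.2, 0, 1],
  [-1, 0, 0.2, 0, 1],
])

```text
time: 3.22
tool_pos: [0.5842, -0.1588, 0.1461]
tcp_rot: [-3.141, -0.0, 1.936]
wrist_force: [0.6, 1.3, 0.6]
gripper_width: 0.001
```

```bash
python3 rel.py -66 0 74
```

```text
t 3.225 pos [ 0.5842 -0.1588  0.1461] in tester mm [-57.1   0.  146.1]
shift units [-0.3  0.   2.4] rot [-1.7997e+02 -2.0000e-02  1.1093e+02] yaw target 110.94 F [0.6 1.3 0.6] w 0.001 q [ 0.19  0.83  0.04  1.45 -0.04  0.86  0.61]
```

Emit:
carry_out([
  [-0.3, 0, 0.9, 0, 1],
  [0, 0, 0.9, 0, 1],
  [0, 0, 0.6, 0, 1],
  [0, 0, 0, 0, 1],
])

```text
time: 3.72
tool_pos: [0.5865, -0.1661, 0.0735]
tcp_rot: [-3.14, -0.001, 1.936]
wrist_force: [0.0, -0.1, 0.3]
gripper_width: -0.002
```

```bash
python3 rel.py -66 0 44; python3 - <<'E'
from rig import eyes
import cv2
for n,r in (("top",(140,285,240,420)),("scene",(130,270,160,340))):
    i=eyes.read_camera(n)[r[0]:r[1],r[2]:r[3]]
    cv2.imwrite(f"pics/d_{n}.png",cv2.resize(i,None,fx=4.2,fy=4.1,interpolation=cv2.INTER_CUBIC))
E
```

```text
t 3.725 pos [ 0.5865 -0.1661  0.0735] in tester mm [-64.8   0.5  73.5]
shift units [-0.04  0.02  0.98] rot [-1.7988e+02 -8.0000e-02  1.1093e+02] yaw target 110.94 F [ 0.  -0.1  0.3] w -0.002 q [ 0.21  0.94  0.03  1.49 -0.04  0.71  0.63]
```

View pics/d_scene.png

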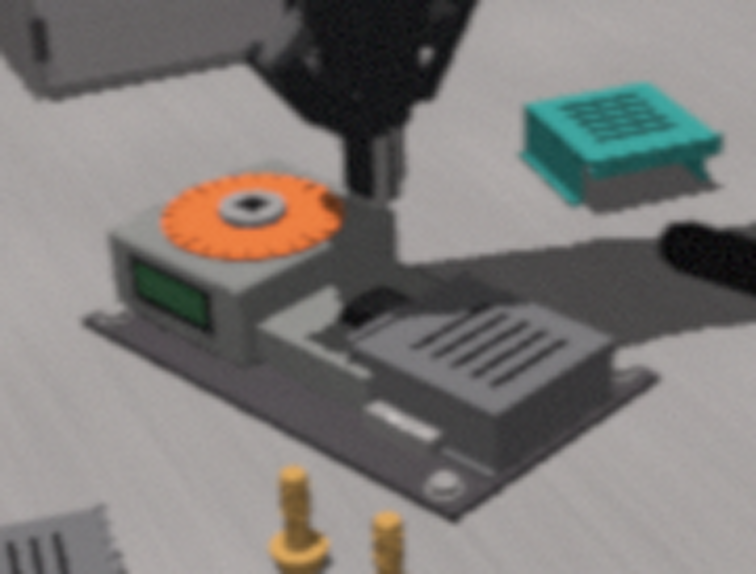

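View pics/d_top.png

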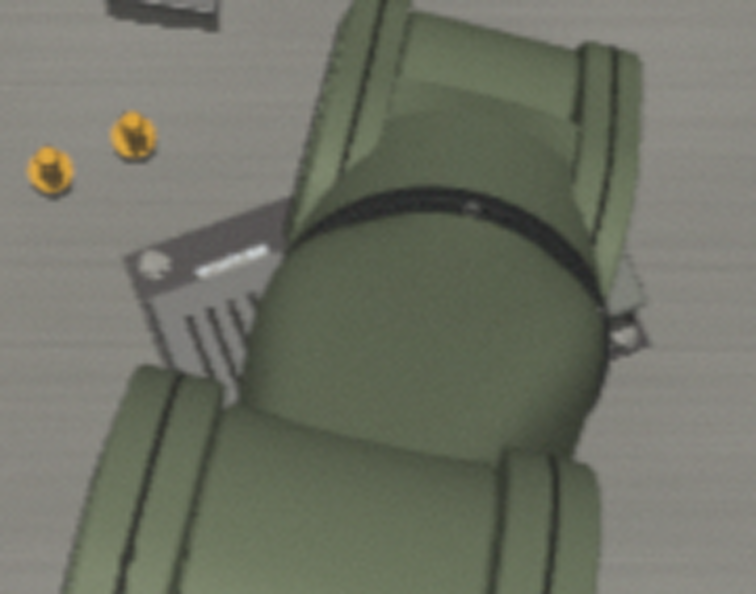

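```bash
python3 - <<'E'
from h import *
p=np.load("pose.npy"); 
from rig import telemetry
t=telemetry.observe()["tool_pos"]; print(telemetry.observe()["time"])
P=np.array([t-[0,0,.014],t,t+[0,0,.05],T(p,(-64,0,34.5))[0]])
u=proj("scene",P); print(u.round(1), ((u-[160,130])*[4.2,4.1]).round(0))
E
```

```text
3.825
[[249.1 191.8]
 [248.8 185.7]
 [247.8 162.7]
 [250.2 203.4]] [[374. 254.]
 [373. 228.]
 [369. 134.]
 [379. 301.]]
```

```bash
python3 - <<'E'
from rig import eyes
import cv2
i=eyes.read_camera("scene")[150:225,210:300]
cv2.imwrite("pics/e.png",cv2.resize(i,None,fx=8.5,fy=8,interpolation=cv2.INTER_CUBIC))
E
```

```text
(no output)
```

View pics/e.png

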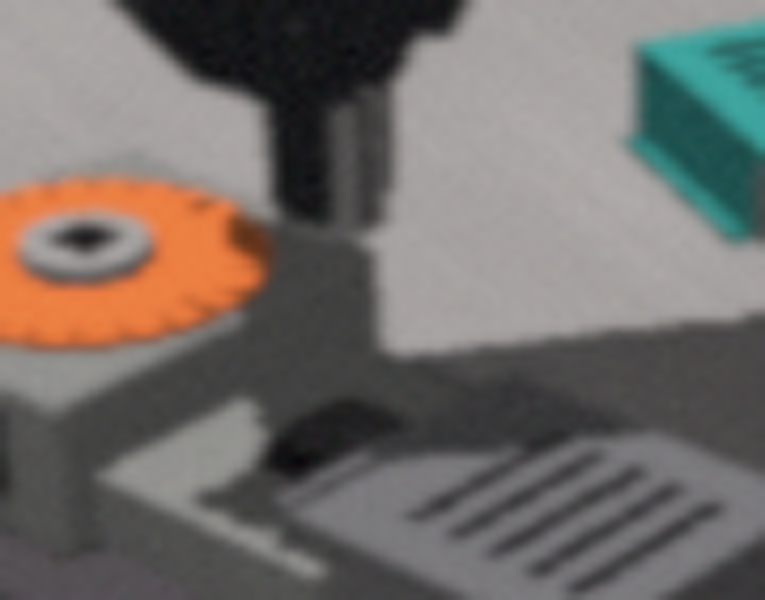

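The visible finger seems to end at scene pixel (248,179), but projection puts the tip at (249,192). Either the lower part blends into the shadowed housing or the tip is higher than I think. I'll lower 9 mm, which is still clear, and compare.

Emit:
carry_out([
  [0, 0, 0.3, 0, 1],
  [0, 0, 0, 0, 1],
])

```text
time: 4.12
tool_pos: [0.587, -0.1662, 0.0651]
tcp_rot: [-3.141, -0.0, 1.936]
wrist_force: [-0.5, -0.3, 0.6]
gripper_width: 0.003
```

```bash
python3 rel.py -66 0 44; python3 - <<'E'
from rig import eyes
import cv2,numpy as np
i=eyes.read_camera("scene")[150:225,210:300]
old=cv2.imread("pics/e.png")
n=cv2.resize(i,None,fx=8.5,fy=8,interpolation=cv2.INTER_CUBIC)
cv2.imwrite("pics/e2.png",np.clip(n.astype(float)*1.8,0,255).astype(np.uint8))
d=np.clip(128+2*(n.astype(int)-old),0,255).astype(np.uint8)
cv2.imwrite("pics/e2d.png",d)
E
```

```text
t 4.125 pos [ 0.587  -0.1662  0.0651] in tester mm [-65.    0.1  65.1]
shift units [-0.03  0.    0.7 ] rot [-1.7996e+02 -2.0000e-02  1.1093e+02] yaw target 110.94 F [-0.5 -0.3  0.6] w 0.003 q [ 0.21  0.95  0.03  1.5  -0.04  0.69  0.63]
```

View pics/e2.png

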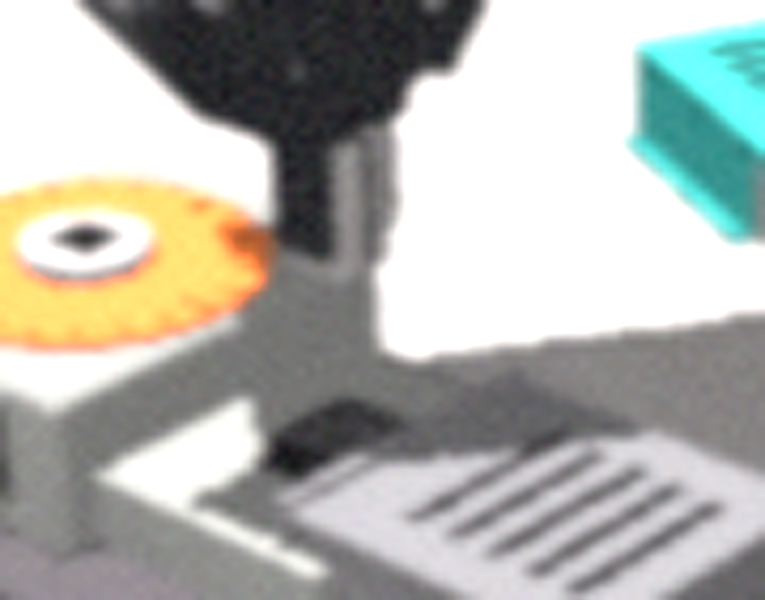

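View pics/e2d.png

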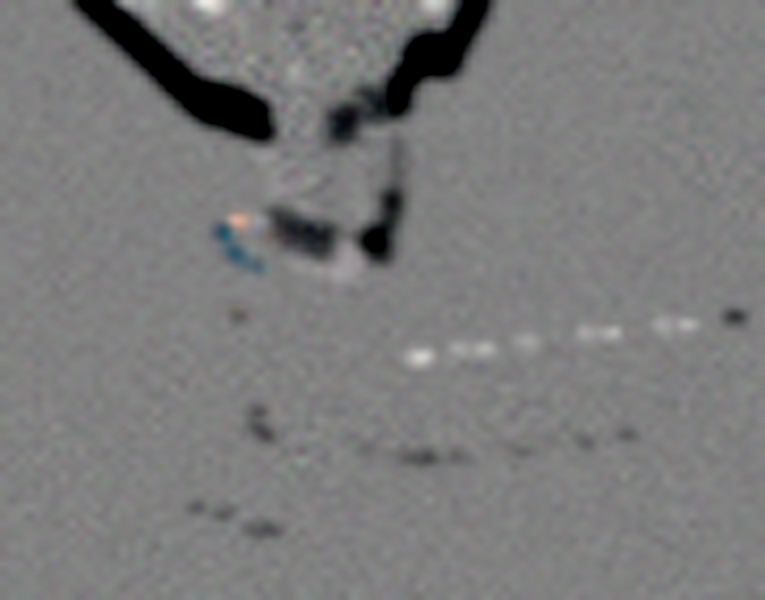

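Emit:
carry_out([
  [0, 0, 0.2, 0, 1],
  [0, 0, 0.1, 0, 1],
  [0, 0, 0, 0, 1],
])

```text
time: 4.55
tool_pos: [0.5871, -0.1663, 0.0563]
tcp_rot: [-3.141, -0.0, 1.936]
wrist_force: [0.9, 0.2, 0.7]
gripper_width: 0.001
```

```bash
python3 rel.py -66 0 44; python3 - <<'E'
from rig import eyes
import cv2,numpy as np
i=eyes.read_camera("scene")[150:225,210:300]
n=cv2.resize(i,None,fx=8.5,fy=8,interpolation=cv2.INTER_CUBIC)
cv2.imwrite("pics/e3.png",np.clip(n.astype(float)*1.8,0,255).astype(np.uint8))
E
```

```text
t 4.55 pos [ 0.5871 -0.1663  0.0563] in tester mm [-65.2  -0.   56.3]
shift units [-0.03 -0.    0.41] rot [-1.7998e+02 -1.0000e-02  1.1093e+02] yaw target 110.94 F [0.9 0.2 0.7] w 0.001 q [ 0.21  0.96  0.03  1.5  -0.04  0.68  0.63]
```

View pics/e3.png

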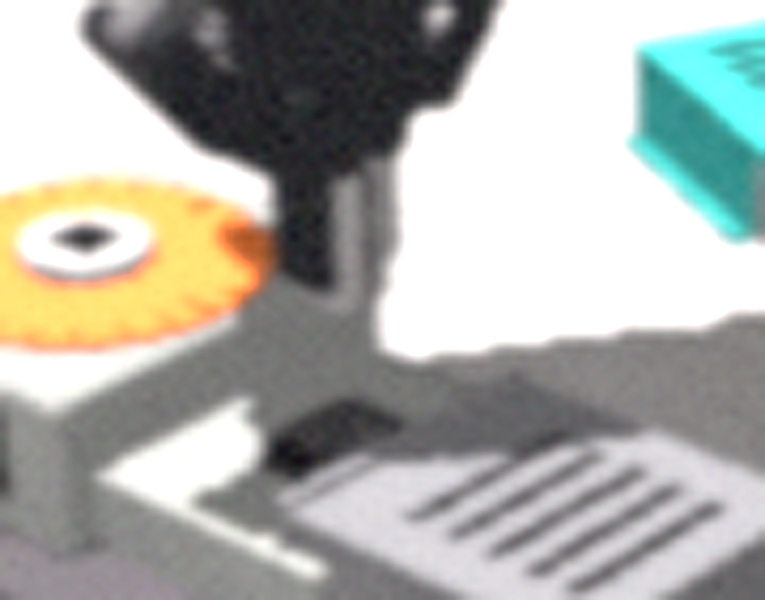

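No force yet. I'll keep lowering in small steps and let contact decide.

Emit:
carry_out([
  [0, 0, 0.1, 0, 1],
  [0, 0, 0.1, 0, 1],
  [0, 0, 0, 0, 1],
])

```text
time: 4.97
tool_pos: [0.5871, -0.1663, 0.0503]
tcp_rot: [-3.141, -0.0, 1.936]
wrist_force: [0.6, 0.1, 0.3]
gripper_width: 0.001
```

Emit:
carry_out([
  [0, 0, 0.07, 0, 1],
  [0, 0, 0, 0, 1],
])

```text
time: 5.22
tool_pos: [0.5872, -0.1663, 0.0484]
tcp_rot: [-3.141, -0.0, 1.936]
wrist_force: [-1.1, 0.5, -0.9]
gripper_width: -0.001
```

```bash
python3 rel.py -66 0 44; python3 - <<'E'
from rig import eyes
import cv2,numpy as np
i=eyes.read_camera("scene")[150:225,210:300]
n=cv2.resize(i,None,fx=8.5,fy=8,interpolation=cv2.INTER_CUBIC)
cv2.imwrite("pics/e4.png",np.clip(n.astype(float)*1.8,0,255).astype(np.uint8))
E
```

```text
t 5.225 pos [ 0.5872 -0.1663  0.0484] in tester mm [-65.2  -0.1  48.4]
shift units [-0.03 -0.    0.15] rot [-179.99   -0.    110.92] yaw target 110.94 F [-1.1  0.5 -0.9] w -0.001 q [ 0.21  0.98  0.03  1.5  -0.04  0.66  0.63]
```

View pics/e4.png

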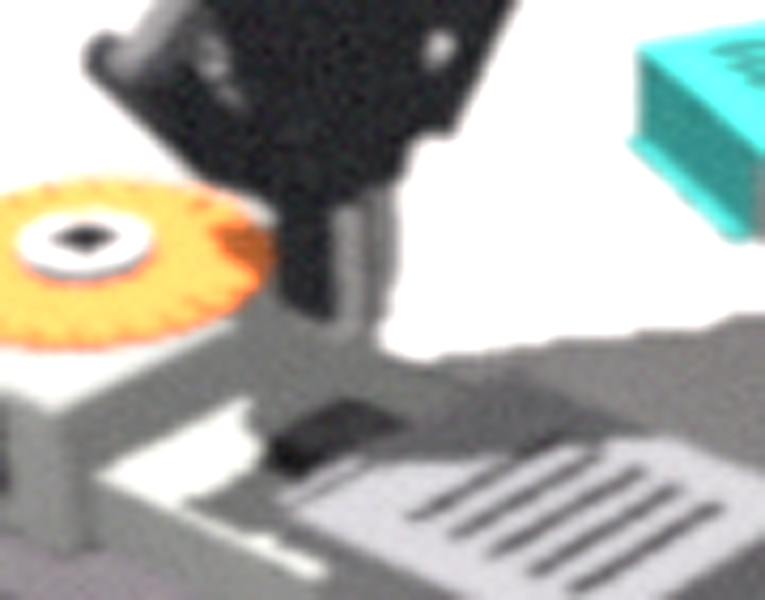

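```bash
python3 - <<'E'
from rig import eyes
import cv2,numpy as np
i=eyes.read_camera("top"); cv2.imwrite("pics/t5.png",i)
i=eyes.read_camera("scene"); cv2.imwrite("pics/s5.png",i)
E
```

```text
(no output)
```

View pics/t5.png

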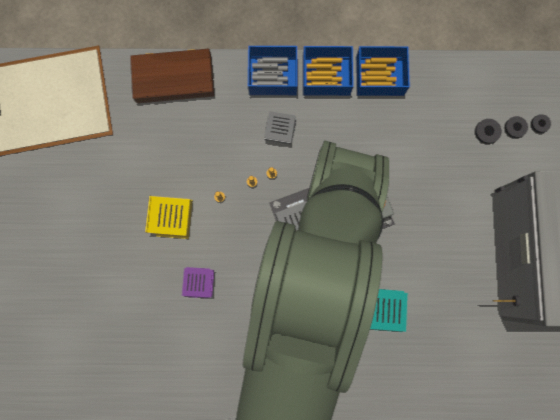

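View pics/s5.png

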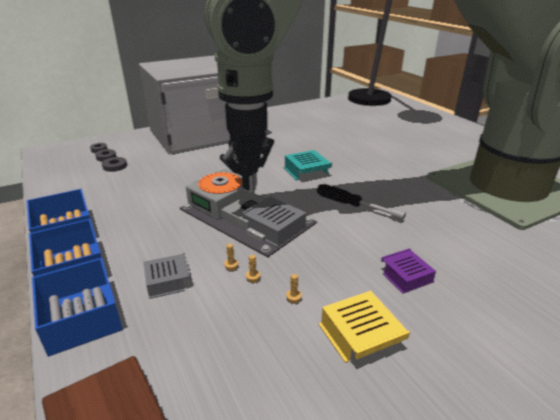

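```bash
python3 - <<'E'
from h import *
import cv2
a=cv2.resize(cv2.imread("pics/d_scene.png"),(180,140),interpolation=cv2.INTER_AREA)
b=cv2.imread("pics/s5.png")[130:270,160:340]
for (r0,r1,c0,c1) in ((0,30,60,120),(5,30,70,115),(25,45,75,105)):
    t=a[r0:r1,c0:c1]; t=cv2.resize(t,None,fx=4,fy=4,interpolation=cv2.INTER_CUBIC); B=cv2.resize(b,None,fx=4,fy=4,interpolation=cv2.INTER_CUBIC)
    m=cv2.matchTemplate(B,t,cv2.TM_CCOEFF_NORMED); _,v,_,l=cv2.minMaxLoc(m); print(v,l[0]/4-c0,l[1]/4-r0)
for z in (.034,.06,.1,.15,.2,.3):
    print(z,proj("scene",[[.5865,-.1661,z+.0251],[.5871,-.1663,z]]).round(1).tolist())
# flange-ish
E
```

```text
0.9729977250099182 0.5 12.5
0.9959933757781982 0.25 12.5
0.8962961435317993 0.0 11.75
0.034 [[249.6, 192.7], [249.8, 203.5]]
0.06 [[249.1, 181.2], [249.3, 192.3]]
0.1 [[248.3, 162.6], [248.5, 174.4]]
0.15 [[247.2, 138.0], [247.4, 150.6]]
0.2 [[246.1, 111.7], [246.3, 125.2]]
0.3 [[243.4, 52.7], [243.8, 68.4]]
```

The motion scale between the two pictures fits the reported x, y, and the tip now appears at row 192, or z≈0.06. So the shut fingertips seem to sit higher than nominal. I'll keep stepping down, watching the force.

Emit:
carry_out([
  [0, 0, 0.07, 0, 1],
  [0, 0, 0, 0, 1],
])

```text
time: 5.62
tool_pos: [0.5872, -0.1663, 0.0463]
tcp_rot: [-3.141, -0.0, 1.936]
wrist_force: [-0.5, -0.6, 0.8]
gripper_width: 0.003
```

Emit:
carry_out([
  [0, 0, 0.07, 0, 1],
  [0, 0, 0, 0, 1],
])

```text
time: 5.88
tool_pos: [0.5872, -0.1663, 0.0441]
tcp_rot: [-3.141, -0.0, 1.936]
wrist_force: [0.2, 0.0, 0.0]
gripper_width: 0.001
```

Emit:
carry_out([
  [0, 0, 0.07, 0, 1],
  [0, 0, 0, 0, 1],
])

```text
time: 6.12
tool_pos: [0.5871, -0.1663, 0.042]
tcp_rot: [-3.141, -0.0, 1.936]
wrist_force: [-0.4, 0.1, -0.4]
gripper_width: -0.006
```

```bash
python3 rel.py -66 0 44; python3 - <<'E'
from rig import eyes
import cv2,numpy as np
i=eyes.read_camera("scene")[150:225,210:300]
n=cv2.resize(i,None,fx=8.5,fy=8,interpolation=cv2.INTER_CUBIC)
cv2.imwrite("pics/e5.png",np.clip(n.astype(float)*1.8,0,255).astype(np.uint8))
E
```

```text
t 6.125 pos [ 0.5871 -0.1663  0.042 ] in tester mm [-65.2  -0.   42. ]
shift units [-0.03 -0.   -0.07] rot [-179.98   -0.    110.93] yaw target 110.94 F [-0.4  0.1 -0.4] w -0.006 q [ 0.21  0.99  0.03  1.51 -0.04  0.65  0.63]
```

View pics/e5.png

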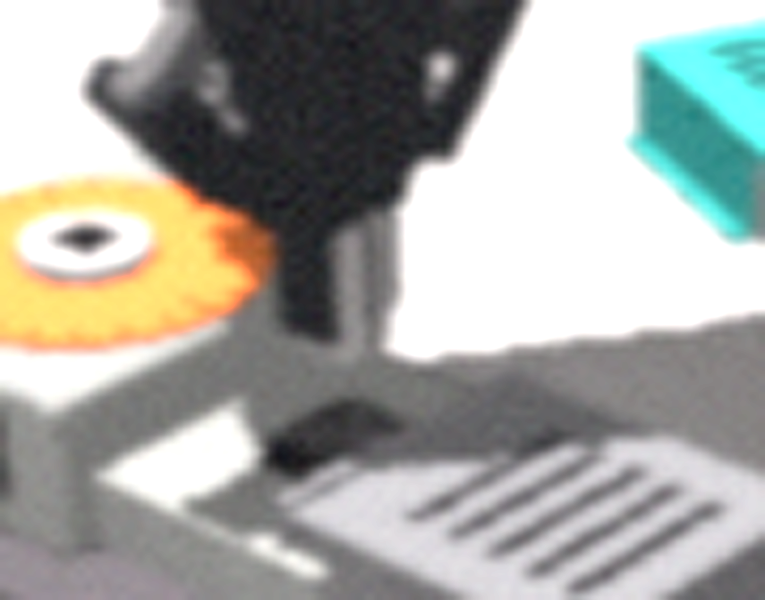

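Emit:
carry_out([
  [0, 0, 0.05, 0, 1],
  [0, 0, 0, 0, 1],
])

```text
time: 6.42
tool_pos: [0.5872, -0.1663, 0.0406]
tcp_rot: [-3.141, -0.0, 1.936]
wrist_force: [0.1, 0.5, 0.1]
gripper_width: -0.0
```

Emit:
carry_out([
  [0, 0, 0.05, 0, 1],
  [0, 0, 0, 0, 1],
])

```text
time: 6.68
tool_pos: [0.5872, -0.1663, 0.0391]
tcp_rot: [-3.141, 0.0, 1.936]
wrist_force: [0.3, 0.5, -0.5]
gripper_width: -0.001
```

Emit:
carry_out([
  [0, 0, 0.05, 0, 1],
  [0, 0, 0, 0, 1],
])

```text
time: 6.92
tool_pos: [0.5872, -0.1663, 0.0376]
tcp_rot: [-3.141, -0.0, 1.936]
wrist_force: [0.2, 0.3, -0.4]
gripper_width: -0.0
```

```bash
cat > look.py <<'E'
import sys
from rig import eyes
import cv2,numpy as np
r0,r1,c0,c1=map(int,sys.argv[2:6]); 
i=eyes.read_camera(sys.argv[6] if len(sys.argv)>6 else "scene")[r0:r1,c0:c1]
k=min(780/(c1-c0),590/(r1-r0))
n=cv2.resize(i,None,fx=k,fy=k,interpolation=cv2.INTER_CUBIC)
cv2.imwrite(sys.argv[1],np.clip(n.astype(float)*1.8,0,255).astype(np.uint8)); print("k",k)
E
python3 look.py pics/e6.png 150 225 210 300
```

```text
k 7.866666666666666
```

View pics/e6.png

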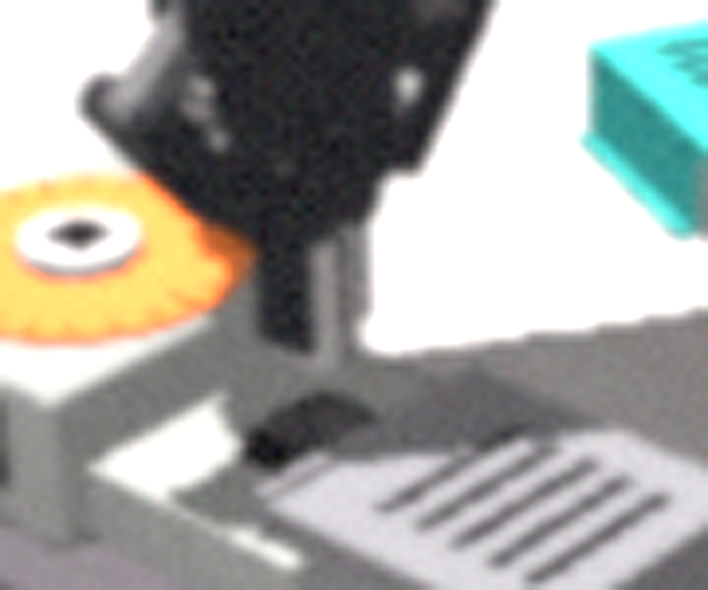

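Nominal tip would now be under the shoulder top with no force, so the real tip is about 25 mm higher than stated. I'll carry on down.

Emit:
carry_out([
  [0, 0, 0.1, 0, 1],
  [0, 0, 0.1, 0, 1],
  [0, 0, 0, 0, 1],
])

```text
time: 7.35
tool_pos: [0.5871, -0.1663, 0.0314]
tcp_rot: [-3.141, -0.0, 1.936]
wrist_force: [1.3, -0.0, -0.3]
gripper_width: 0.006
```

Emit:
carry_out([
  [0, 0, 0.06, 0, 1],
  [0, 0, 0, 0, 1],
])

```text
time: 7.6
tool_pos: [0.5872, -0.1663, 0.0298]
tcp_rot: [-3.141, 0.0, 1.936]
wrist_force: [-0.1, 0.3, -0.4]
gripper_width: 0.004
```

Emit:
carry_out([
  [0, 0, 0.06, 0, 1],
  [0, 0, 0, 0, 1],
])

```text
time: 7.85
tool_pos: [0.5872, -0.1663, 0.028]
tcp_rot: [-3.141, -0.0, 1.936]
wrist_force: [-0.3, 0.5, -0.5]
gripper_width: -0.002
```

```bash
python3 look.py pics/e7.png 150 225 210 300
```

```text
k 7.866666666666666
```

View pics/e7.png

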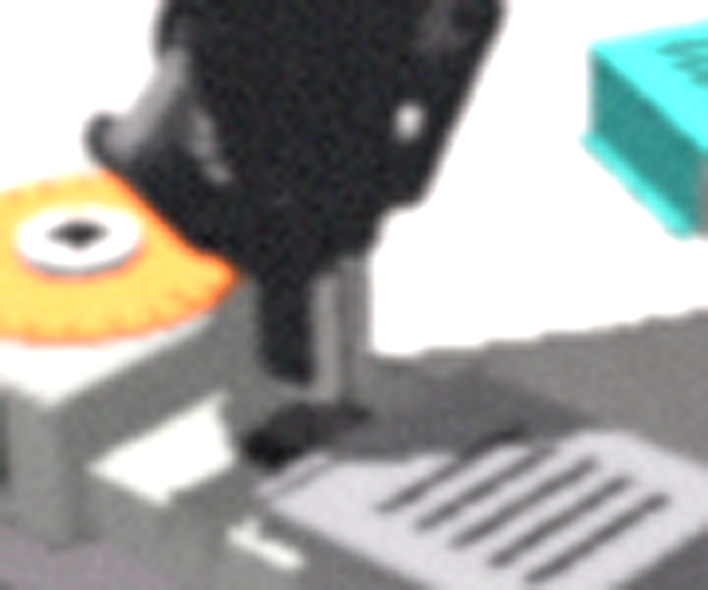

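Emit:
carry_out([
  [0, 0, 0.07, 0, 1],
  [0, 0, 0, 0, 1],
])

```text
time: 8.15
tool_pos: [0.5871, -0.1663, 0.0258]
tcp_rot: [-3.141, -0.0, 1.936]
wrist_force: [0.1, -0.1, -0.6]
gripper_width: -0.003
```

Emit:
carry_out([
  [0, 0, 0.07, 0, 1],
  [0, 0, 0, 0, 1],
])

```text
time: 8.4
tool_pos: [0.5872, -0.1663, 0.0238]
tcp_rot: [-3.141, -0.0, 1.936]
wrist_force: [0.0, -0.3, -0.8]
gripper_width: 0.002
```

Emit:
carry_out([
  [0, 0, 0.05, 0, 1],
  [0, 0, 0, 0, 1],
])

```text
time: 8.65
tool_pos: [0.5872, -0.1663, 0.0223]
tcp_rot: [-3.141, -0.0, 1.936]
wrist_force: [-1.0, 0.0, 0.1]
gripper_width: -0.001
```

```bash
python3 rel.py -66 0 44;python3 look.py pics/e8.png 150 225 210 300
```

```text
t 8.65 pos [ 0.5872 -0.1663  0.0223] in tester mm [-65.2  -0.1  22.3]
shift units [-0.03 -0.   -0.72] rot [-179.99   -0.    110.93] yaw target 110.94 F [-1.   0.   0.1] w -0.001 q [ 0.21  1.02  0.03  1.51 -0.04  0.61  0.63]
k 7.866666666666666
```

View pics/e8.png

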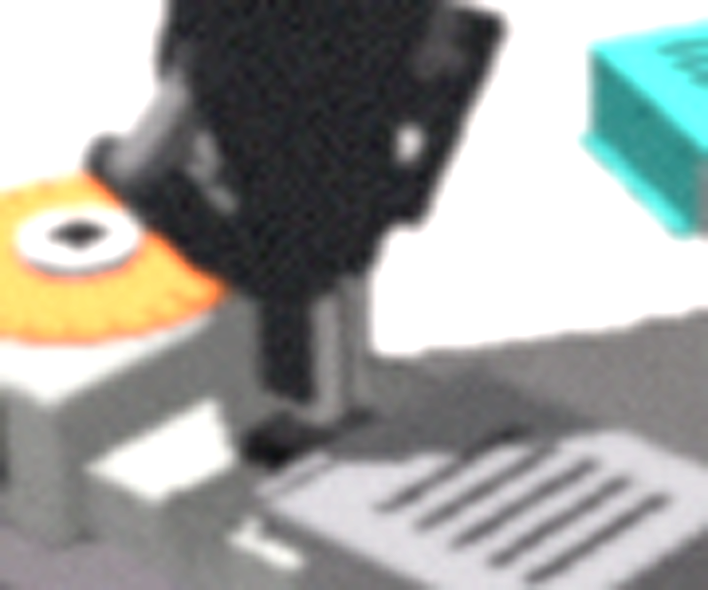

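Emit:
carry_out([
  [0, 0, 0.05, 0, 1],
  [0, 0, 0, 0, 1],
])

```text
time: 8.95
tool_pos: [0.5872, -0.1663, 0.0208]
tcp_rot: [-3.141, 0.0, 1.936]
wrist_force: [-0.1, 0.2, 0.4]
gripper_width: 0.003
```

Emit:
carry_out([
  [0, 0, 0.05, 0, 1],
  [0, 0, 0, 0, 1],
])

```text
time: 9.2
tool_pos: [0.5872, -0.1663, 0.0193]
tcp_rot: [-3.141, 0.0, 1.936]
wrist_force: [0.3, 0.4, -0.2]
gripper_width: 0.001
```

Emit:
carry_out([
  [0, 0, 0.05, 0, 1],
  [0, 0, 0, 0, 1],
])

```text
time: 9.45
tool_pos: [0.5872, -0.1663, 0.0178]
tcp_rot: [-3.141, -0.0, 1.936]
wrist_force: [-0.0, 0.5, 0.0]
gripper_width: -0.004
```

```bash
python3 look.py pics/e9.png 150 225 210 300
```

```text
k 7.866666666666666
```

View pics/e9.png

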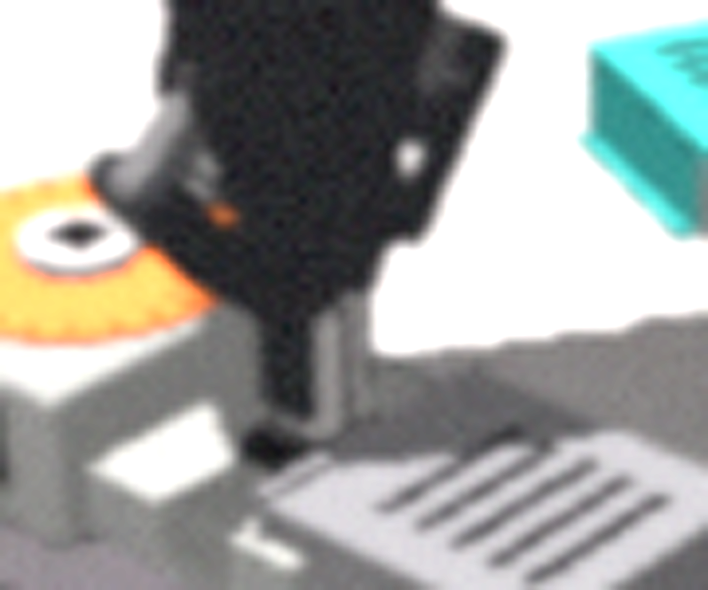

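```bash
python3 - <<'E'
from h import *
p=np.load("pose.npy")
for z in (30,34.5,40,45,50):
    u=proj("scene",T(p,[(-54,-14.5,z),(-54,14.5,z),(-76,-14.5,z),(-50,-15,z),(-50,15,z),(-78,-15,z)]))
    print(z,((u-[210,150]+.4)*7.87).round(0).tolist())
E
```

```text
30 [[309.0, 475.0], [387.0, 430.0], [247.0, 445.0], [319.0, 481.0], [399.0, 434.0], [241.0, 443.0]]
34.5 [[308.0, 459.0], [386.0, 415.0], [247.0, 430.0], [318.0, 466.0], [399.0, 419.0], [240.0, 428.0]]
40 [[307.0, 441.0], [386.0, 397.0], [245.0, 412.0], [317.0, 447.0], [398.0, 401.0], [239.0, 410.0]]
45 [[306.0, 424.0], [385.0, 380.0], [245.0, 395.0], [317.0, 430.0], [398.0, 384.0], [238.0, 393.0]]
50 [[306.0, 407.0], [385.0, 363.0], [244.0, 378.0], [316.0, 413.0], [397.0, 367.0], [237.0, 376.0]]
```

By the corner projection the tip is at z≈42 mm while TCP reads 17.8 mm, leaving about 8 mm to the pad. The knuckles sit about 36 mm above the tip, so they clear the 60 mm boss.

Emit:
carry_out([
  [0, 0, 0.07, 0, 1],
  [0, 0, 0.07, 0, 1],
  [0, 0, 0, 0, 1],
])

```text
time: 9.88
tool_pos: [0.5874, -0.1664, 0.0137]
tcp_rot: [3.141, 0.0, 1.936]
wrist_force: [0.1, -0.4, 4.8]
gripper_width: 0.002
```

Emit:
carry_out([
  [0, 0, 0.05, 0, 1],
  [0, 0, 0, 0, 1],
])

```text
time: 10.12
tool_pos: [0.5874, -0.1664, 0.0124]
tcp_rot: [3.141, 0.0, 1.936]
wrist_force: [-1.1, -1.2, 5.4]
gripper_width: 0.002
```

```bash
python3 rel.py -66 0 44; python3 look.py pics/e10.png 150 225 210 300
```

```text
t 10.125 pos [ 0.5874 -0.1664  0.0124] in tester mm [-65.4  -0.3  12.4]
shift units [-0.02 -0.01 -1.05] rot [1.7998e+02 2.0000e-02 1.1093e+02] yaw target 110.94 F [-1.1 -1.2  5.4] w 0.002 q [ 0.21  1.03  0.03  1.52 -0.04  0.59  0.63]
k 7.866666666666666
```

View pics/e10.png

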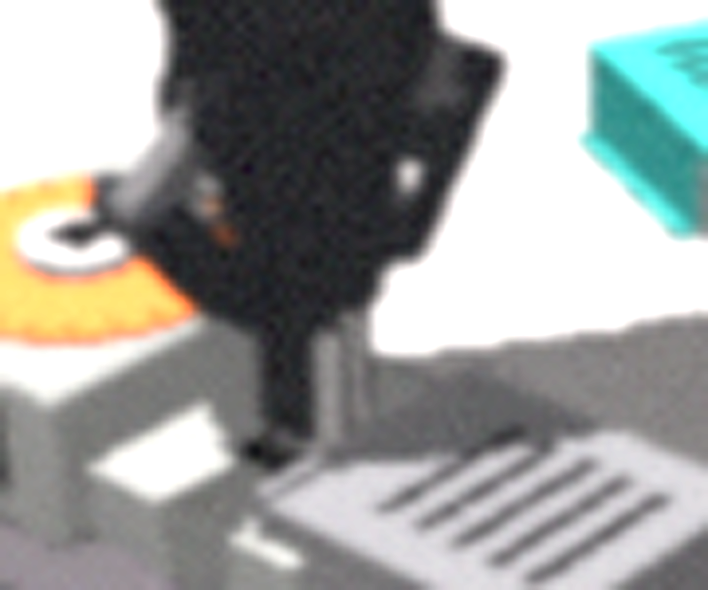

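Contact: 4.8 then 5.4 N, which matches the tab spring at about 2.5 mm in. I'll press it further.

Emit:
carry_out([
  [0, 0, 0.06, 0, 1],
  [0, 0, 0, 0, 1],
])

```text
time: 10.42
tool_pos: [0.5874, -0.1664, 0.0107]
tcp_rot: [3.141, 0.0, 1.936]
wrist_force: [-1.2, -0.4, 7.5]
gripper_width: 0.003
```

7.5 N puts the tab about 4.5 mm in. Now I push along +x.

Emit:
carry_out([
  [0.1, 0, 0, 0, 1],
  [0.1, 0, 0, 0, 1],
  [0.1, 0, 0, 0, 1],
  [0.1, 0, 0, 0, 1],
  [0.1, 0, 0, 0, 1],
])

```text
time: 11.05
tool_pos: [0.5826, -0.1535, 0.011]
tcp_rot: [3.14, 0.002, 1.935]
wrist_force: [2.0, -6.5, 8.7]
gripper_width: -0.002
```

```bash
python3 rel.py 40 0 10.7; python3 look.py pics/f1.png 150 240 210 320
```

```text
t 11.05 pos [ 0.5826 -0.1535  0.011 ] in tester mm [-51.6  -0.4  11. ]
shift units [ 3.05 -0.02  0.  ] rot [1.7993e+02 1.4000e-01 1.1089e+02] yaw target 110.94 F [ 2.  -6.5  8.7] w -0.002 q [ 0.19  1.03  0.03  1.55 -0.05  0.56  0.61]
k 6.555555555555555
```

View pics/f1.png

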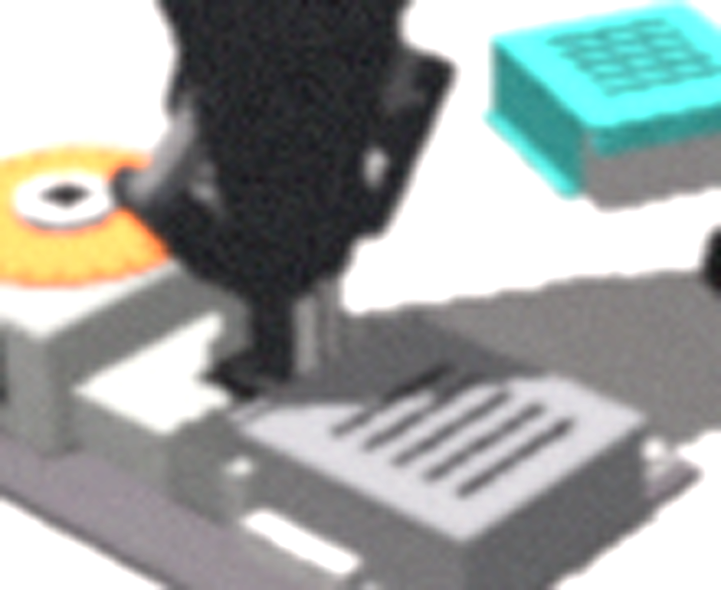

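Emit:
carry_out([
  [0.1, 0, 0, 0, 1],
  [0.1, 0, 0, 0, 1],
  [0.15, 0, 0, 0, 1],
  [0.15, 0, 0, 0, 1],
  [0.15, 0, 0, 0, 1],
])

```text
time: 11.72
tool_pos: [0.5755, -0.135, 0.0109]
tcp_rot: [3.141, 0.002, 1.935]
wrist_force: [1.6, -4.4, 6.8]
gripper_width: -0.003
```

```bash
python3 rel.py 40 0 10.7; python3 look.py pics/f2.png 150 240 210 320
```

```text
t 11.725 pos [ 0.5755 -0.135   0.0109] in tester mm [-31.8  -0.4  10.9]
shift units [ 2.39 -0.02  0.  ] rot [1.7994e+02 1.2000e-01 1.1089e+02] yaw target 110.94 F [ 1.6 -4.4  6.8] w -0.003 q [ 0.16  1.01  0.03  1.59 -0.06  0.53  0.59]
k 6.555555555555555
```

View pics/f2.png

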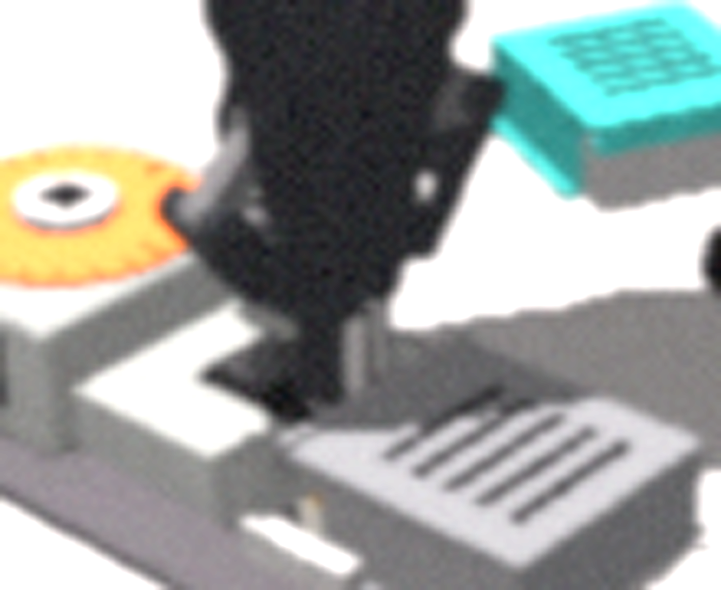

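Emit:
carry_out([
  [0.15, 0, 0, 0, 1],
  [0.15, 0, 0, 0, 1],
  [0.15, 0, 0, 0, 1],
  [0.15, 0, 0, 0, 1],
])

```text
time: 12.28
tool_pos: [0.5683, -0.117, 0.0103]
tcp_rot: [-3.141, -0.0, 1.936]
wrist_force: [0.3, 0.0, 1.2]
gripper_width: -0.001
```

```bash
python3 rel.py 40 0 10.7; python3 look.py pics/f3.png 150 240 210 320
```

```text
t 12.275 pos [ 0.5683 -0.117   0.0103] in tester mm [-12.4  -0.1  10.3]
shift units [ 1.75 -0.   -0.01] rot [-179.99   -0.    110.93] yaw target 110.94 F [0.3 0.  1.2] w -0.001 q [ 0.13  1.01  0.04  1.63 -0.06  0.5   0.57]
k 6.555555555555555
```

View pics/f3.png

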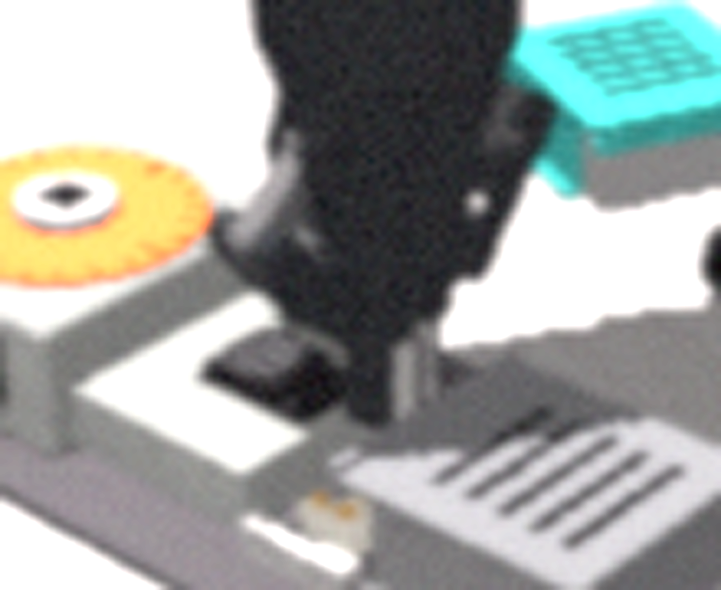

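The tab has sprung back, the terminal is showing at crop (335,510), and the cover slides straight. I'll push on past the tipping point.

Emit:
carry_out([
  [0.15, 0, 0, 0, 1],
  [0.15, 0, 0, 0, 1],
  [0.15, 0, 0, 0, 1],
  [0.15, 0, 0, 0, 1],
  [0.15, 0, 0, 0, 1],
])

```text
time: 12.95
tool_pos: [0.5604, -0.096, 0.0104]
tcp_rot: [-3.142, 0.0, 1.936]
wrist_force: [-0.5, -0.6, 0.8]
gripper_width: 0.004
```

```bash
python3 rel.py 44 0 10.7; python3 look.py pics/f4.png 150 260 210 340
```

```text
t 12.95 pos [ 0.5604 -0.096   0.0104] in tester mm [10.1 -0.2 10.4]
shift units [ 1.13 -0.01 -0.01] rot [-180.      0.    110.93] yaw target 110.94 F [-0.5 -0.6  0.8] w 0.004 q [ 0.09  1.    0.04  1.68 -0.07  0.47  0.55]
k 5.363636363636363
```

View pics/f4.png

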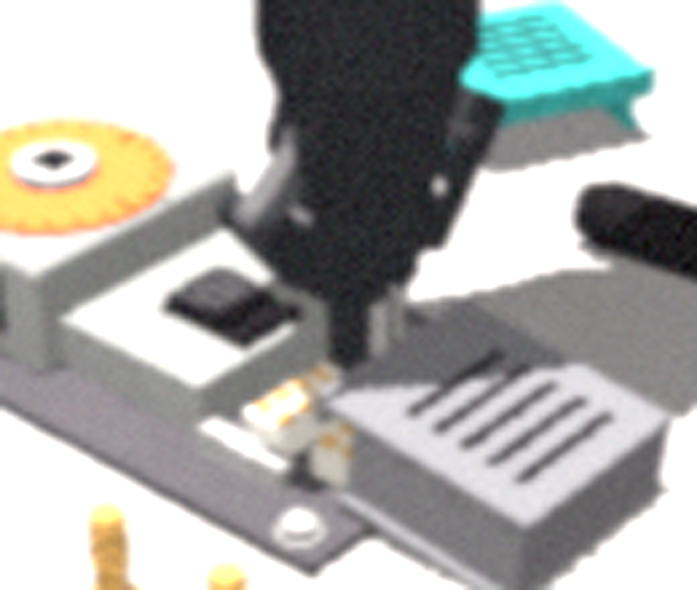

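Emit:
carry_out([
  [0.15, 0, 0, 0, 1],
  [0.15, 0, 0, 0, 1],
  [0.15, 0, 0.02, 0, 1],
  [0.15, 0, 0.02, 0, 1],
  [0.15, 0, 0, 0, 1],
])

```text
time: 13.62
tool_pos: [0.5523, -0.0749, 0.0092]
tcp_rot: [-3.141, 0.0, 1.936]
wrist_force: [-0.2, -0.2, -0.8]
gripper_width: 0.002
```

Emit:
carry_out([
  [0.15, 0, 0, 0, 1],
  [0.15, 0, 0, 0, 1],
  [0.15, 0, 0, 0, 1],
  [0, 0, 0, 0, 1],
])

```text
time: 14.12
tool_pos: [0.5475, -0.0623, 0.0092]
tcp_rot: [-3.141, -0.0, 1.937]
wrist_force: [-0.4, 0.6, -0.0]
gripper_width: -0.001
```

```bash
python3 rel.py 44 0 10.7; python3 look.py pics/f5.png 150 260 220 350
```

```text
t 14.125 pos [ 0.5475 -0.0623  0.0092] in tester mm [46.2 -0.2  9.2]
shift units [-0.07 -0.01 -0.05] rot [-1.7999e+02 -1.0000e-02  1.1095e+02] yaw target 110.94 F [-0.4  0.6 -0. ] w -0.001 q [ 0.03  0.98  0.04  1.75 -0.09  0.41  0.51]
k 5.363636363636363
```

View pics/f5.png

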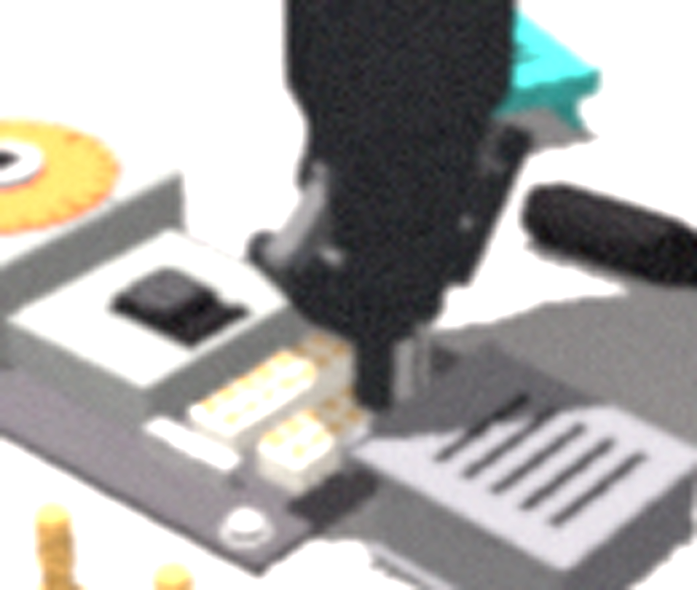

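```bash
python3 - <<'E'
from h import *
p=np.load("pose.npy")
for d in (90,95,100,105):
    for h in (0,5):
        u=proj("scene",T(p,[(d+46,-42,35+h),(d+46,42,35+h),(d-46,-42,38+h)]))
        print(d,h,((u-[220,150]+.4)*5.364).round(0).tolist())
E
python3 look.py pics/f6.png 200 270 270 360
```

```text
90 0 [[526.0, 551.0], [671.0, 436.0], [307.0, 436.0]]
90 5 [[527.0, 538.0], [673.0, 424.0], [307.0, 423.0]]
95 0 [[539.0, 557.0], [684.0, 442.0], [318.0, 441.0]]
95 5 [[540.0, 545.0], [685.0, 430.0], [318.0, 429.0]]
100 0 [[552.0, 564.0], [696.0, 447.0], [330.0, 447.0]]
100 5 [[552.0, 551.0], [698.0, 435.0], [330.0, 434.0]]
105 0 [[565.0, 570.0], [709.0, 453.0], [341.0, 452.0]]
105 5 [[566.0, 557.0], [710.0, 441.0], [341.0, 440.0]]
k 8.428571428571429
```

View pics/f6.png

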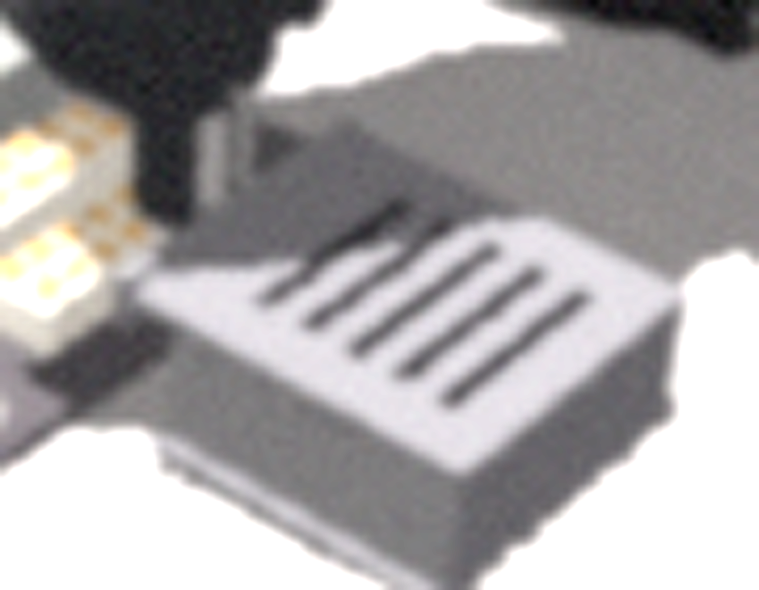

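Corner pixels match the model at about 103 mm travel, lying flat at cabinet height. I'll back off and lift.

Emit:
carry_out([
  [-0.2, 0, 0, 0, 1],
  [-0.2, 0, 0, 0, 1],
  [0, 0, -0.5, 0, 1],
  [0, 0, -1, 0, 1],
  [0, 0, -1, 0, 1],
])

```text
time: 14.85
tool_pos: [0.5519, -0.0738, 0.086]
tcp_rot: [3.141, 0.0, 1.936]
wrist_force: [0.8, -0.6, 0.6]
gripper_width: -0.001
```

Emit:
carry_out([
  [-1, 0, -1, 0, 1],
  [-1, 0, -1, 0, 1],
  [-1, 0, -1, 0, 1],
  [-1, 0, -1, 0, 1],
  [-1, 0, 0, 0, 1],
])

```text
time: 15.48
tool_pos: [0.6063, -0.2151, 0.2077]
tcp_rot: [3.138, 0.003, 1.936]
wrist_force: [-0.4, 1.0, -0.8]
gripper_width: 0.003
```

Emit:
carry_out([
  [-1, 0, 0, 0, 1],
  [-0.5, 0, 0, 0, 1],
  [0, 0, 0, 0, 1],
  [0, 0, 0, 0, 1],
])

```text
time: 15.98
tool_pos: [0.6215, -0.2551, 0.2048]
tcp_rot: [3.141, -0.0, 1.937]
wrist_force: [-0.5, 0.7, 0.3]
gripper_width: -0.001
```

```bash
python3 rel.py 44 0 10.7; python3 look.py pics/g1.png 150 290 190 370; python3 look.py pics/g2.png 120 330 190 470 top
```

```text
t 15.975 pos [ 0.6215 -0.2551  0.2048] in tester mm [-160.3   -0.4  204.8]
shift units [ 6.81 -0.01  6.47] rot [ 1.7998e+02 -1.0000e-02  1.1096e+02] yaw target 110.94 F [-0.5  0.7  0.3] w -0.001 q [ 0.32  0.89  0.05  1.08 -0.04  1.18  0.74]
k 4.214285714285714
k 2.7857142857142856
```

View pics/g1.png

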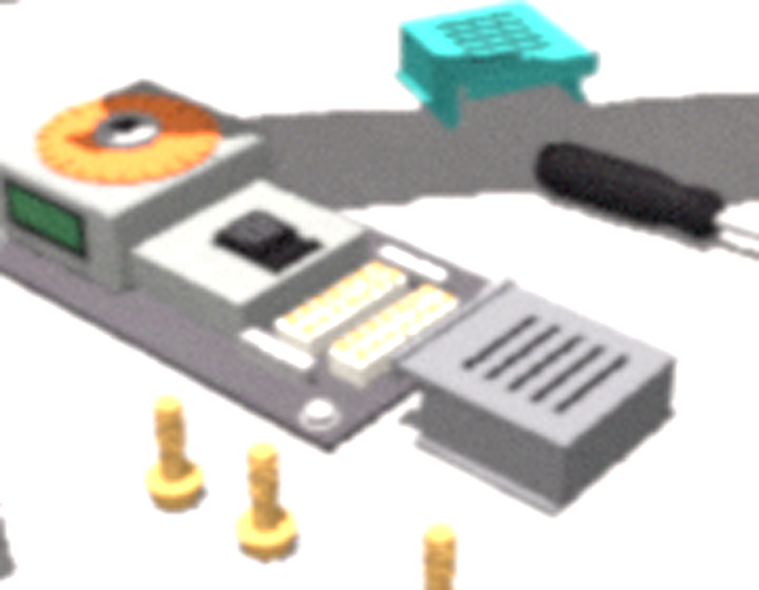

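View pics/g2.png

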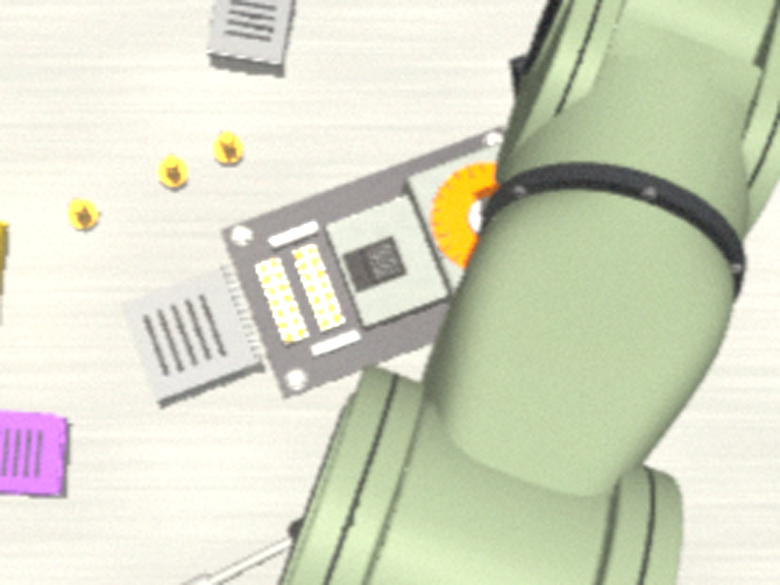

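```bash
python3 - <<'E'
from h import *
from scipy.optimize import least_squares
p=np.load("pose.npy")
L=np.array([(46,-42,35),(46,42,35),(-46,-42,38),(-46,42,38)],float)
Us=np.array([(568,445),(675,360),(400,360),(507,283)])/4.214+[190,150]-.4
Ut=np.array([(125,302),(162,403)])/2.786+[190,120]-.4
def pts(v):
    d,y,h,yaw,pit=v; c,s=np.cos(yaw),np.sin(yaw); X=L.copy()
    X[:,2]=L[:,2]+h-pit*L[:,0]; x=L[:,0]+pit*L[:,2]
    X[:,0]=d+c*x-s*L[:,1]; X[:,1]=y+s*x+c*L[:,1]; return T(p,X)
f=lambda v:np.r_[(proj("scene",pts(v))-Us-[0,-1.2]).ravel(),(proj("top",pts(v))[:2]-Ut).ravel()*.7]
r=least_squares(f,[100,0,0,0,0],x_scale=[10,10,5,.1,.1]);print(r.x.round(3),r.fun.round(1))
E
python3 look.py pics/g3.png 205 275 270 360
```

```text
[ 1.00813e+02  4.55000e+00 -4.09200e+00 -0.00000e+00 -2.70000e-02] [-0.6  0.7  0.8 -0.7 -2.   0.3  0.5 -0.3 -0.3  1.6 -0.7  0.7]
k 8.428571428571429
```

View pics/g3.png

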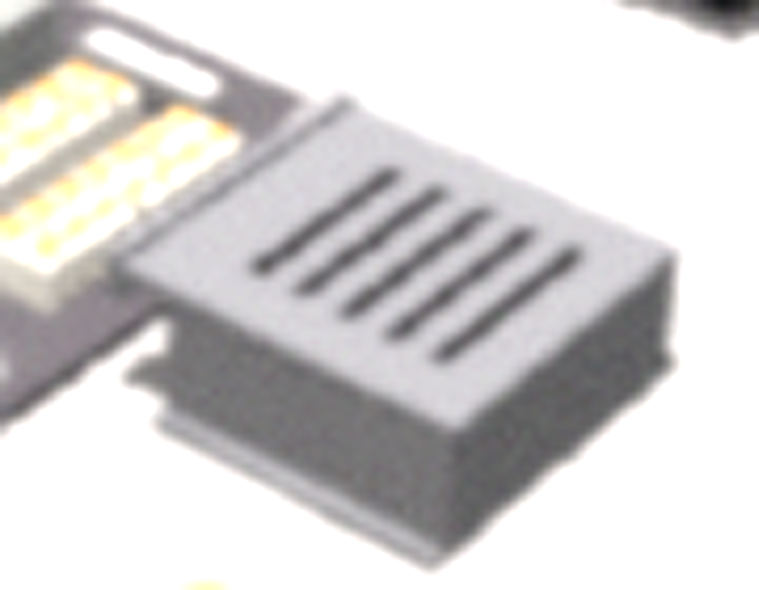

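```bash
python3 - <<'E'
from h import *
p=np.load("pose.npy")
u=proj("scene",T(p,[(50,-46,5),(50,-46,0),(55,-46,0),(55,-46,3),(60,-46,0),(146,-46,0),(150,-46,0)]))
print(((u-[270,205]+.4)*8.4286).round(0).tolist())
E
```

```text
[[70.0, 362.0], [70.0, 381.0], [88.0, 390.0], [88.0, 379.0], [105.0, 399.0], [424.0, 566.0], [440.0, 574.0]]
```

```bash
python3 -c "
from rig import hand_in
print(hand_in())"
```

```text
the job is handed in; nothing more can be done
None
```

The cover is off the tester's base plate and lying flat on the cabinet top, and the job is handed in at about 16 s. I pressed the snap tab about 4.5 mm in with the shut fingertips (7.5 N). I then pushed the cover by its ridge along the tester's x until it cleared the plate, backed off and lifted clear.

- **Cover:** The last pictures put it about 101–102 mm from its seat, flat to within about 0.03 rad, with its front edge on the cabinet top.
- **Tab:** It has sprung back out.
- **Bystanders:** In the top view the bolt I checked stands at the same pixel as before. I did not measure the nut driver, but nothing came near it.
- **Arm:** The wrist force is near zero, so the robot touches nothing.

**Disagreements:**
- The fingertips met the tab about 33 mm lower on the TCP reading than the stated 14 mm offset implies, so I found the tab by force and picture.
- The final pose fit gave an impossible height of -4 mm and about 4.5 mm sideways. I put both down to pixel and pose error.

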